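# Unload the infuser drying carousel

### The arm

A 6-joint arm with a two-finger parallel gripper is mounted at the origin on the work surface. World frame = base frame: x ahead of the robot, y to its left, z up, the work surface at z = 0. Lengths are in m, angles in rad, forces in N, time in s.
With the tool pointing down it reaches from about 0.325 to 0.85 m from the base axis. Payload 4.4 kg.
Tool frame: the origin (TCP) lies at the very end of the fingers, on their centre line; the grasp point (between the pads) lies grip_depth behind it (grip_depth is the distance from the TCP to the grasp point, in m); z points along the fingers, x is the direction in which the jaws open and shut, and the axes are right-handed (so a half turn about z gives the same grasp; the last joint's range is limited). The gripper opens to 94 mm and grips with 3 to 60 N. Pads are 16 mm wide; open, the fingers measure 119 mm over their backs; the gripper's body (75 mm by 177 mm) begins 78 mm behind the grasp point.
Start: joints at [-1.446, 0.207, 1.542, -0, 1.393, -0.15], TCP at [0.157, -0.553, 0.205] pointing down, gripper open.
Joint ranges: [-2.73, 2.73], [-0.86, 2.22], [0.23, 2.46], [-1.11, 4.25], [0.08, 2.63], [-2.82, 2.82]. Speed limits (rad/s): [2.79, 2.79, 3.14, 3.14, 3.14, 3.14].

### API

Orientations are given as a unit quaternion [x, y, z, w].
In Python, from station import * gives the robot as it stands.
- The arm moves only by the shell command python3 -m creep 'ROWS' [FORCE]. ROWS is a JSON object of lists of equal length, an entry for each row: "grip": the closure, from 0 (fully open) to 1 (shut); "xyz": the shift along the tool's x, y, z in cm, a list of three; "dr": the turn, a rotation vector about the tool's x, y, z in rad, a list of three. A call has 1 to 10 rows; each row shifts and turns the commanded pose from where the row before left it, along the tool's axes as they then stand; what a row does not reach is not made up. A row lasts 1/8 s, in which the tool goes at most 62.5 mm and 10.7 degrees, less where a joint would pass 70% of its speed; a pose out of reach is approached as far as the arm can. A call is refused whole if a number of a shift passes 6.25 or a number of a turn 0.188, either way. A call with a gripper value outside its range is refused whole. The fingers move at their own pace and stop on an object; FORCE is the grip in N (left out, the last holds). Time passes only in rows, so rows that do not move let the fingers close. It gives the time, the measured TCP pose, the force and the opening at its end, in the units of the state.
- observe(): the state, without advancing time (a new reading comes with each control period).
- snapshot(name): name is "scene" or "top"; returns a dict with "pixels" (480x640x3 uint8, red, green, blue), "range_z" (480x640 float32, m along the optical axis (not along the pixel's ray), 0 where there is no reading), "mtx" (3x3 intrinsics, pixels), "dist_coeffs" ([k1, k2, p1, p2, k3] as OpenCV has them; the pictures are not rectified), "view" (4x4, takes a point from world to camera coordinates). Camera axes: x right, y down, z forward; pixel columns grow to the right and rows downward; lengths in m; the calibration is good to about 2 mm. A picture is of the moment at which its call begins.
- finish_job(): hands the job in, once; it reports no verdict.
The state is a dict: "time": time; "joint_pos": joint angles; "joint_velocities": joint speeds; "effort": joint torques, N m; "eef_pos": TCP position; "eef_rot": TCP orientation; "force": force on the tool from outside, world axes, zero at the start; "wrist_torque": the same for the moment, N m; "grip_width": finger opening in m.
Only numpy, scipy, OpenCV 4.12 (cv2) and the standard library are available. Lean on these libraries where they do the work, as an engineer would, in place of code of your own. Each camera call takes 0.05 s, during which the arm holds its last target. There are 200 camera calls.

### The job

Unload the drying carousel: turn it from hole to hole with its sprung index pin so that each hanging steeping infuser in turn comes out from under the clear hood to the opening, lift every infuser off its hook there and stand it upright on the wooden draining board. Leave the carousel locked, with the index pin fully home in a hole, and do not disturb the bottle, the jar or the wooden spoon.

Things in the scene. Friction and masses are not known exactly. Their poses are not given: they have to be found in the camera images.
- carousel: Fixed foot of the drying carousel. Origin: centre of its underside on the table, on the vertical turning axis; its -x points out through the hood's opening, z is up. Round steel drip pan of radius 193 mm, floor 6 mm and rim 12 mm high; a column carries the index plate and the turning spider (hub with 5 radial arms, 72 degrees apart).
- plate (a point): Centre of the upper face of the fixed round index plate, radius 82 mm, 180 mm above the table, on the turning axis. It has 5 holes, 14 mm wide and 9 mm deep, 72 degrees apart on a circle of 65 mm radius, at azimuths pi + 0.628 + 1.2566*k about the carousel's z.
- opening (a point): Middle of the opening of the clear plastic dust hood, 181 mm along the carousel's -x. The hood's wall (radius 181 mm) and its roof (220 to 224 mm above the table, over radii of 100 mm and more) cover all but 48 degrees either side of -x. An infuser can be lifted off only in the opening; the middle of the carousel with the knob is open to above.
- rotor (a joint): Angle of the spider about the carousel's z (rad), anticlockwise from above positive, 0 at the start, stops at +-6.6. At angle q arm k points along carousel azimuth pi + 1.2566*k + q (pi: out of the opening). Pinned positions are the multiples of 2*pi/5 = 1.2566, with 0.03 of play; in each one arm points out of the opening. With the pin out it turns with about 1 N at the knob.
- pin (a joint): Lift of the sprung index pin (m): 0 fully home in a hole, about 0.009 just out of the hole or resting on the plate between holes, 0.016 its upper stop. Its spring pushes it down with 7 N at 0 and 12.6 N at 0.016. The spider carries it round: one grip on the knob lifts the pin and swings the spider. Let down within about 3 mm of a hole it drops in by itself.
- knob (a point): Grip point: centre of the black upright cylindrical knob on the index pin, 28 mm in diameter, 34 mm tall. It rides on the spider midway between arms 0 and 1 (azimuth of arm 0 plus 0.628), 65 mm from the turning axis, 253 mm above the table with the pin home. Below it are a barrel (top at 224 mm) and the arms; nothing else stands higher than 224 mm.
- hook0 (a point): Hanging place on arm 0: top of the 8 mm round horizontal arm, 136 mm from the turning axis, 204 mm above the table, between an 18 mm collar (its face 11 mm inwards) and the upturned tip (12 mm outwards, top 7 mm above this point). The arm points radially outwards.
- infuser0: Steel steeping infuser (may be absent), 0.2 kg, on a 58 mm foot; origin: centre of its underside, z up. Over its 78 mm tall body a stiff hoop of 12 x 4 mm strap: two legs along its y, 52 mm apart outside; grip across them 85 to 165 mm up. Hangs by the top bar (168 to 172 mm up) on arm 0, x along the arm: lift it 10 to 40 mm to clear the tip, draw outwards 30 mm or more.
- hook1 (a point): Hanging place on arm 1: top of the 8 mm round horizontal arm, 136 mm from the turning axis, 204 mm above the table, between an 18 mm collar (its face 11 mm inwards) and the upturned tip (12 mm outwards, top 7 mm above this point). The arm points radially outwards.
- infuser1: Steel steeping infuser (may be absent), 0.2 kg, on a 58 mm foot; origin: centre of its underside, z up. Over its 78 mm tall body a stiff hoop of 12 x 4 mm strap: two legs along its y, 52 mm apart outside; grip across them 85 to 165 mm up. Hangs by the top bar (168 to 172 mm up) on arm 1, x along the arm: lift it 10 to 40 mm to clear the tip, draw outwards 30 mm or more.
- hook2 (a point): Hanging place on arm 2: top of the 8 mm round horizontal arm, 136 mm from the turning axis, 204 mm above the table, between an 18 mm collar (its face 11 mm inwards) and the upturned tip (12 mm outwards, top 7 mm above this point). The arm points radially outwards.
- infuser2: Steel steeping infuser (may be absent), 0.2 kg, on a 58 mm foot; origin: centre of its underside, z up. Over its 78 mm tall body a stiff hoop of 12 x 4 mm strap: two legs along its y, 52 mm apart outside; grip across them 85 to 165 mm up. Hangs by the top bar (168 to 172 mm up) on arm 2, x along the arm: lift it 10 to 40 mm to clear the tip, draw outwards 30 mm or more.
- hook3 (a point): Hanging place on arm 3: top of the 8 mm round horizontal arm, 136 mm from the turning axis, 204 mm above the table, between an 18 mm collar (its face 11 mm inwards) and the upturned tip (12 mm outwards, top 7 mm above this point). The arm points radially outwards.
- infuser3: Steel steeping infuser (may be absent), 0.2 kg, on a 58 mm foot; origin: centre of its underside, z up. Over its 78 mm tall body a stiff hoop of 12 x 4 mm strap: two legs along its y, 52 mm apart outside; grip across them 85 to 165 mm up. Hangs by the top bar (168 to 172 mm up) on arm 3, x along the arm: lift it 10 to 40 mm to clear the tip, draw outwards 30 mm or more.
- hook4 (a point): Hanging place on arm 4: top of the 8 mm round horizontal arm, 136 mm from the turning axis, 204 mm above the table, between an 18 mm collar (its face 11 mm inwards) and the upturned tip (12 mm outwards, top 7 mm above this point). The arm points radially outwards.
- infuser4: Steel steeping infuser (may be absent), 0.2 kg, on a 58 mm foot; origin: centre of its underside, z up. Over its 78 mm tall body a stiff hoop of 12 x 4 mm strap: two legs along its y, 52 mm apart outside; grip across them 85 to 165 mm up. Hangs by the top bar (168 to 172 mm up) on arm 4, x along the arm: lift it 10 to 40 mm to clear the tip, draw outwards 30 mm or more.
- board: Loose wooden draining board, 220 mm along its x, 270 mm along its y, 12 mm thick, 0.9 kg, lying flat on the table at the left. Origin: centre of its underside.
- bottle: Bystander: amber glass bottle, 52 mm in diameter, 130 mm tall, origin at the centre of its base. Leave alone.
- jar: Bystander: glass jar with a steel lid, 76 mm in diameter, 95 mm tall, origin at the centre of its base. Leave alone.
- spoon: Bystander: wooden spoon lying on the table, 190 mm long. Leave alone.
Not all that is in view belongs to the job. What is shaped like the infuser3 but blue or purple is not meant.

How it is judged:
At the end, for the whole second after the job is handed in: Every infuser that is present stands upright (within 0.12 rad) and at rest on the draining board, the centre of its foot at least 15 mm inside the board's edges, and the index pin is home in a hole (lift under 3 mm) with the carousel still (x of infuser0 in the frame of board between -0.095 and 0.095 m and y of infuser0 in the frame of board between -0.12 and 0.12 m and z of infuser0 in the frame of board between 0.006 and 0.017 m and angle between each of infuser0, infuser1, infuser2, infuser3, infuser4's own z axis and vertical below 0.12 rad and linear speed of each of infuser0, infuser1, infuser2, infuser3, infuser4 below 0.03 m/s and x of infuser1 in the frame of board between -0.095 and 0.095 m and y of infuser1 in the frame of board between -0.12 and 0.12 m and z of infuser1 in the frame of board between 0.006 and 0.017 m and x of infuser2 in the frame of board between -0.095 and 0.095 m and y of infuser2 in the frame of board between -0.12 and 0.12 m and z of infuser2 in the frame of board between 0.006 and 0.017 m and x of infuser3 in the frame of board between -0.095 and 0.095 m and y of infuser3 in the frame of board between -0.12 and 0.12 m and z of infuser3 in the frame of board between 0.006 and 0.017 m and x of infuser4 in the frame of board between -0.095 and 0.095 m and y of infuser4 in the frame of board between -0.12 and 0.12 m and z of infuser4 in the frame of board between 0.006 and 0.017 m and value of joint pin below 0.003 m and velocity of joint rotor between -0.05 and 0.05 rad/s); the robot touches nothing.
It fails at once if the bottle is shoved more than 30 mm or knocked over (distance of bottle from where it was at the start of the episode above 0.03 m or angle between bottle's own z axis and vertical above 0.5 rad).
It fails at once if the spoon is shoved more than 30 mm or knocked over (distance of spoon from where it was at the start of the episode above 0.03 m).
It fails at once if the jar is shoved more than 30 mm or knocked over (distance of jar from where it was at the start of the episode above 0.03 m or angle between jar's own z axis and vertical above 0.5 rad).
Of infuser0, infuser1, infuser2, infuser3, infuser4 only 3 to 4 are there at a start; the rules pass over those that are not, and their reading is None.
At some moment in a run one of board may be knocked a few centimetres aside while the robot is not near it.
Once in a run the grip may slacken for a moment while it holds something.
It also fails if it takes over 210 s, if anything falls off the work surface, if the arm or the gripper's body presses on something with over 40 N, if the wrist force passes 120 N, or if a joint passes its speed limit or range.

## Working session

There is one attempt and no reset: what is moved stays moved. The work goes in short steps, Python scripts to look and compute and a shell command to move; the robot and the scene stay as the last step left them, time stands still between calls to the robot, and variables do not carry over. Pictures are saved under pics/ and viewed, and the job is handed in when it is done.

```bash
ls; mkdir -p pics
cat > h.py <<'E'
from station import *
import numpy as np, cv2
from scipy.spatial.transform import Rotation as R
def snap(name,fn=None):
    s=snapshot(name)
    if fn: cv2.imwrite('pics/'+fn,s['pixels'][:,:,::-1])
    return s
def ray(s,uv):
    uv=np.array(uv,float).reshape(-1,1,2)
    n=cv2.undistortPoints(uv,s['mtx'],s['dist_coeffs']).reshape(-1,2)
    V=s['view'];Rm=V[:3,:3];c=-Rm.T@V[:3,3]
    d=np.c_[n,np.ones(len(n))]@Rm
    return c,d
def onz(s,uv,z):
    c,d=ray(s,uv); return c+d*((z-c[2])/d[:,2])[:,None]
def pts(s):
    h,w=s['range_z'].shape
    u,v=np.meshgrid(np.arange(w),np.arange(h))
    c,d=ray(s,np.stack([u,v],-1).reshape(-1,2))
    return (c+d*s['range_z'].reshape(-1,1)).reshape(h,w,3)
def proj(s,p):
    V=s['view'];r,_=cv2.Rodrigues(V[:3,:3])
    return cv2.projectPoints(np.array(p,float).reshape(-1,3),r,V[:3,3],s['mtx'],s['dist_coeffs'])[0].reshape(-1,2)
def st():
    o=observe(); print('t',o['time'],'p',np.round(o['eef_pos'],4),'R',np.round(R.from_quat(o['eef_rot']).as_matrix().tolist(),3).tolist(),'F',np.round(o['force'],1),'w',round(o['grip_width'],4)); return o
E
python3 - <<'E'
from h import *
o=observe();print(o); st()
for n in('scene','top'):
    s=snap(n,n+'0.png');print(n,s['mtx'],s['dist_coeffs'],s['view'])
E
```

```text
pics
{'time': 0.0, 'joint_pos': array([-1.44547077e+00,  2.07423127e-01,  1.54290830e+00, -6.46033995e-06,
        1.39351008e+00, -1.50480055e-01]), 'joint_velocities': array([ 0.00063262,  0.00031565, -0.00020298, -0.00073485,  0.00074095,
       -0.00169092]), 'effort': array([-8.23454702e-04, -3.70879805e+01, -2.81420231e+01,  6.96786772e-02,
        3.61351878e-02, -1.49212296e-04]), 'eef_pos': array([ 0.15648296, -0.55247269,  0.2043107 ]), 'eef_rot': array([ 7.97596919e-01, -6.03189764e-01, -7.87302179e-04, -8.02806426e-04]), 'force': array([0.65459026, 0.56535816, 0.25474953]), 'wrist_torque': array([-0.0112472 , -0.00973771, -0.00661292]), 'grip_width': 0.09414738249389623}
t 0.0 p [ 0.1565 -0.5525  0.2043] R [[0.272, -0.962, -0.0], [-0.962, -0.272, 0.002], [-0.002, -0.0, -1.0]] F [0.7 0.6 0.3] w 0.0941
scene [[437.83615137   0.         318.78188471]
 [  0.         437.83615137 243.30887638]
 [  0.           0.           1.        ]] [0.02719234 0.         0.         0.         0.        ] [[ 0.50315196 -0.86418254  0.005162   -0.36589957]
 [-0.81491096 -0.47643607 -0.33004364  0.52404225]
 [ 0.28767731  0.16185553 -0.94395156  0.91763786]
 [ 0.          0.          0.          1.        ]]
top [[563.7015255    0.         317.43068793]
 [  0.         563.7015255  233.18935839]
 [  0.           0.           1.        ]] [-0.01123332  0.          0.          0.          0.        ] [[-0.00437225 -0.99989661  0.01369833 -0.07613869]
 [-0.99711015  0.0033203  -0.07589683  0.59944213]
 [ 0.0758435  -0.01399058 -0.99702158  1.34522491]
 [ 0.          0.          0.          1.        ]]
```

View pics/scene0.png

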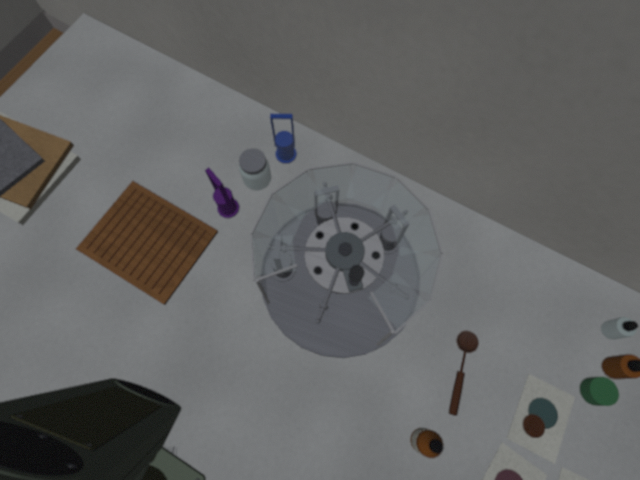

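View pics/top0.png

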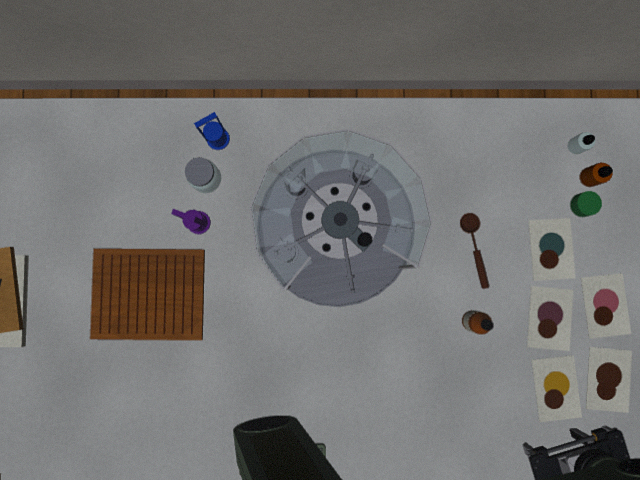

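Run:
```python
from h import *
import station
print(getattr(station,'grip_depth',None),[k for k in dir(station) if 'grip' in k.lower()])
t=snap('top');s=snap('scene')
for n,i,(x0,y0,x1,y1) in(('ct',t,(245,120,435,310)),('cs',s,(245,160,445,360))):
    c=cv2.resize(i['pixels'][y0:y1,x0:x1],None,fx=3.1,fy=3.1,interpolation=cv2.INTER_CUBIC)
    cv2.imwrite(f'pics/{n}.png',cv2.convertScaleAbs(c,alpha=1.6)[:,:,::-1])
# dark blobs
for n,i,b in(('top',t,(290,175,385,265)),('scene',s,(300,210,390,295))):
    x0,y0,x1,y1=b
    g=cv2.cvtColor(i['pixels'],cv2.COLOR_RGB2GRAY)[y0:y1,x0:x1]
    N,l,stt,c=cv2.connectedComponentsWithStats((g<50).astype(np.uint8))
    for k in range(1,N):
        if stt[k,4]>8: 
            uv=c[k]+[x0,y0]; print(n,uv.round(1),stt[k,2:],'z.18',onz(i,uv,.18).round(4),'z.27',onz(i,uv,.27).round(4))
# board
for n,i in(('top',t),('scene',s)):
    hsv=cv2.cvtColor(i['pixels'],cv2.COLOR_RGB2HSV)
    m=((hsv[...,0]<18)&(hsv[...,1]>90)&(hsv[...,2]>50)).astype(np.uint8)
    if n=='top': m[:240]=0;m[345:]=0;m[:,:60]=0
    else: m[:175]=0;m[310:]=0;m[:,:70]=0
    m[:,240:]=0
    m=cv2.morphologyEx(m,cv2.MORPH_CLOSE,np.ones((5,5)))
    r=cv2.minAreaRect(cv2.findNonZero(m)); bp=cv2.boxPoints(r)
    P=onz(i,bp,.012); print(n,'board',P.round(4),P.mean(0).round(4),np.linalg.norm(P[0]-P[1]),np.linalg.norm(P[1]-P[2]))
```

```text
0.0188 ['grip_depth']
top [354.6 178.4] [ 5  8 20] z.18 [[ 0.7062 -0.1574  0.18  ]] z.27 [[ 0.6904 -0.1501  0.27  ]]
top [363.9 182. ] [10  5 26] z.18 [[ 0.6981 -0.1775  0.18  ]] z.27 [[ 0.683  -0.1687  0.27  ]]
top [301.1 191.5] [ 7  7 21] z.18 [[ 0.6776 -0.0413  0.18  ]] z.27 [[ 0.664  -0.0427  0.27  ]]
top [334.2 190.6] [ 7  8 45] z.18 [[ 0.6795 -0.1128  0.18  ]] z.27 [[ 0.6658 -0.1088  0.27  ]]
top [365.9 206.1] [ 7  7 43] z.18 [[ 0.6455 -0.1812  0.18  ]] z.27 [[ 0.6343 -0.1721  0.27  ]]
top [339.8 218.8] [ 13  14 132] z.18 [[ 0.6181 -0.1246  0.18  ]] z.27 [[ 0.609  -0.1198  0.27  ]]
top [309.5 215.8] [ 8  7 45] z.18 [[ 0.6248 -0.0593  0.18  ]] z.27 [[ 0.6152 -0.0593  0.27  ]]
top [364.3 239.4] [ 15  14 168] z.18 [[ 0.5736 -0.1769  0.18  ]] z.27 [[ 0.5677 -0.1681  0.27  ]]
top [326. 247.] [ 7  7 45] z.18 [[ 0.5574 -0.0945  0.18  ]] z.27 [[ 0.5528 -0.0919  0.27  ]]
scene [319.6 220.1] [ 5  5 13] z.18 [[ 0.6556 -0.0427  0.18  ]] z.27 [[ 0.6234 -0.0607  0.27  ]]
scene [354.4 225.9] [ 6  5 27] z.18 [[ 0.6812 -0.1128  0.18  ]] z.27 [[ 0.6463 -0.1235  0.27  ]]
scene [319.4 234.7] [ 6  
[... 200 characters left out ...]
z.18 [[ 0.6266 -0.1202  0.18  ]] z.27 [[ 0.5974 -0.1301  0.27  ]]
scene [375.4 254.7] [ 6  6 29] z.18 [[ 0.647  -0.1809  0.18  ]] z.27 [[ 0.6157 -0.1845  0.27  ]]
scene [355.3 274.4] [ 14  20 205] z.18 [[ 0.5893 -0.1652  0.18  ]] z.27 [[ 0.564  -0.1704  0.27  ]]
scene [317.6 270.1] [ 6  7 29] z.18 [[ 0.5583 -0.0943  0.18  ]] z.27 [[ 0.5363 -0.107   0.27  ]]
top board [[0.3488 0.4698 0.012 ]
 [0.5677 0.4705 0.012 ]
 [0.5608 0.1992 0.012 ]
 [0.3418 0.2016 0.012 ]] [0.4548 0.3353 0.012 ] 0.21890697796893496 0.2714616848734434
scene board [[0.3493 0.4677 0.012 ]
 [0.5741 0.4989 0.012 ]
 [0.5605 0.199  0.012 ]
 [0.3452 0.1871 0.012 ]] [0.4573 0.3382 0.012 ] 0.22693300737778602 0.30017527079429634
```

```bash
python3 -m creep '{"grip":[0],"xyz":[[0,0,-3]],"dr":[[0,0,0]]}'; python3 -c "import station;print([k for k in dir(station) if k[0]!='_'])"
```

```text
time: 0.32
eef_pos: [0.1562, -0.5509, 0.2323]
eef_rot: [0.798, -0.603, -0.003, -0.003]
force: [-0.0, 0.4, 0.1]
grip_width: 0.0942
['IKError', 'finish_job', 'grip_depth', 'observe', 'snapshot']
```

View pics/ct.png

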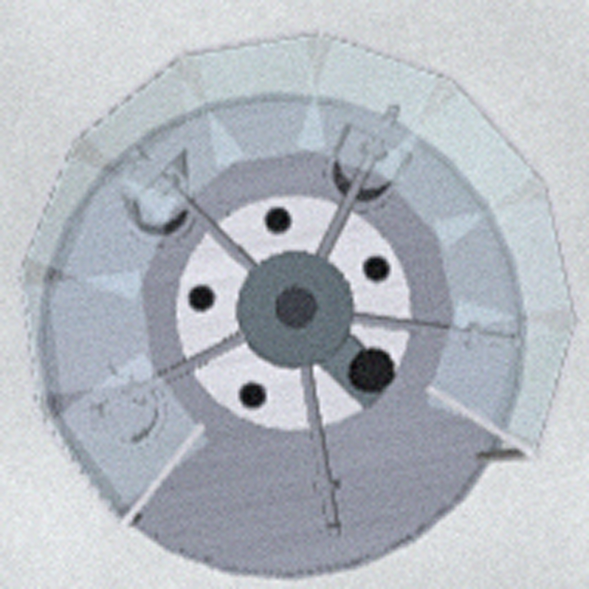

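View pics/cs.png

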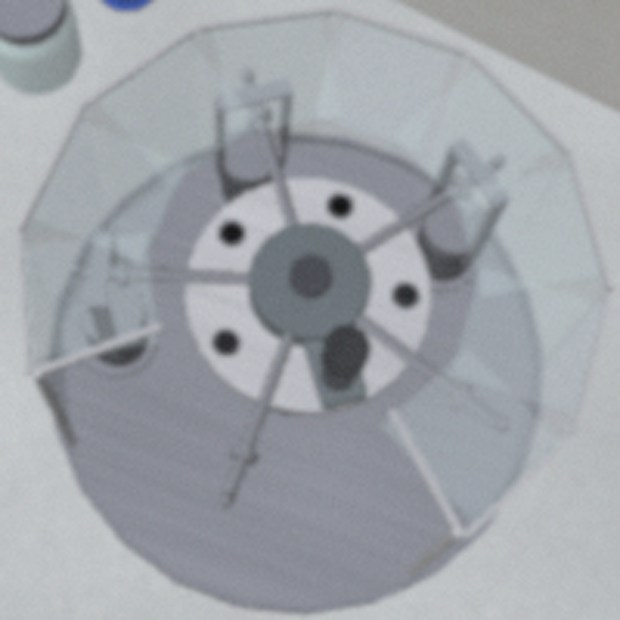

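Run:
```python
import numpy as np
from scipy.optimize import least_squares
T=np.array([[.6795,-.1128],[.6455,-.1812],[.6248,-.0593],[.5574,-.0945]])
S=np.array([[.6812,-.1128],[.647,-.1809],[.6267,-.059],[.5583,-.0943]])
P=(T+S)/2
def f(v):
    a=np.pi+.628+1.2566*np.arange(5)+v[2]
    H=v[:2]+.065*np.c_[np.cos(a),np.sin(a)]
    return np.concatenate([(lambda d:d[np.argmin((d**2).sum(1))])(H-p) for p in P])
r=least_squares(f,[.62,-.117,.18]);print(r.x,np.abs(r.fun).max())
c=r.x[:2];y=r.x[2]
for k in range(4):
    a=np.pi+.628+y+1.2566*k; print('knob q',k,(c+.065*np.array([np.cos(a),np.sin(a)])).round(4),'az',round(a,3))
for rr in(.136,.17,.2): print(rr,(c-rr*np.array([np.cos(y),np.sin(y)])).round(4))
```

```text
[ 0.61616047 -0.12344347  0.16636417] 0.00013709673762662966
knob q 0 [ 0.5706 -0.1698] az 3.936
knob q 1 [ 0.6462 -0.1811] az 5.193
knob q 2 [ 0.6803 -0.1127] az 6.449
knob q 3 [ 0.6258 -0.0592] az 7.706
0.136 [ 0.482 -0.146]
0.17 [ 0.4485 -0.1516]
0.2 [ 0.4189 -0.1566]
```

```bash
cat >> h.py <<'E'
C=np.array([.61616,-.12344]);YAW=.16636
def rz(psi): # tool down with tool x at world yaw psi
    x=np.array([np.cos(psi),np.sin(psi),0]);z=np.array([0,0,-1.]);return np.c_[x,np.cross(z,x),z]
def need(xyz,psi):
    o=observe();A=R.from_quat(o['eef_rot']).as_matrix()
    d=np.array(xyz)-o['eef_pos']
    rv=R.from_matrix(A.T@rz(psi)).as_rotvec()
    print('t',round(o['time'],2),'p',o['eef_pos'].round(4),'shift cm',(A.T@d*100).round(2),'turn',rv.round(3),'shift after turn',(rz(psi).T@d*100).round(2),'w',round(o['grip_width'],4),'F',o['force'].round(1))
def board(fn=None):
    s=snap('top',fn);hsv=cv2.cvtColor(s['pixels'],cv2.COLOR_RGB2HSV)
    m=((hsv[...,0]<18)&(hsv[...,1]>90)&(hsv[...,2]>50)).astype(np.uint8)
    m[:200]=0;m[400:]=0;m[:,:45]=0;m[:,260:]=0
    m=cv2.morphologyEx(m,cv2.MORPH_OPEN,np.ones((3,3)));m=cv2.morphologyEx(m,cv2.MORPH_CLOSE,np.ones((7,7)))
    c=max(cv2.findContours(m,0,2)[0],key=cv2.contourArea)
    P=onz(s,cv2.boxPoints(cv2.minAreaRect(c)),.012);print('board',P[:,:2].round(3).tolist(),P.mean(0).round(4));return s
E
python3 -c "
from h import *
need([.5706,-.1698,.34],-.777);board()"
```

```text
t 0.33 p [ 0.1562 -0.5509  0.2323] shift cm [-25.46 -50.26 -10.52] turn [-0.003  0.007 -0.518] shift after turn [  2.83 -56.22 -10.77] w 0.0942 F [-0.   0.4  0.1]
board [[0.349, 0.47], [0.568, 0.471], [0.561, 0.199], [0.342, 0.202]] [0.4548 0.3354 0.012 ]
```

```bash
python3 -m creep '{"grip":[0,0,0,0],"xyz":[[0,0,-3],[0,0,-3],[0,0,-3],[0,0,-1.7]],"dr":[[0,0,-0.13],[0,0,-0.13],[0,0,-0.13],[0,0,-0.128]]}' 40 && python3 -m creep '{"grip":[0,0,0,0,0,0,0,0,0,0],"xyz":[[0.28,-5.6,0],[0.28,-5.6,0],[0.28,-5.6,0],[0.28,-5.6,0],[0.28,-5.6,0],[0.28,-5.6,0],[0.28,-5.6,0],[0.28,-5.6,0],[0.28,-5.6,0],[0.28,-5.6,0]],"dr":[[0,0,0],[0,0,0],[0,0,0],[0,0,0],[0,0,0],[0,0,0],[0,0,0],[0,0,0],[0,0,0],[0,0,0]]}' && python3 -m creep '{"grip":[0,0,0],"xyz":[[0,0,0],[0,0,0],[0,0,0]],"dr":[[0,0,0],[0,0,0],[0,0,0]]}'
python3 -c "
from h import *
need([.5706,-.1698,.234],-.777)"
```

```text
time: 0.88
eef_pos: [0.1567, -0.5539, 0.3441]
eef_rot: [0.926, -0.377, 0.001, 0.001]
force: [0.1, -0.8, -0.0]
grip_width: 0.0939
time: 2.12
eef_pos: [0.5704, -0.1722, 0.3421]
eef_rot: [0.925, -0.379, 0.0, 0.0]
force: [0.1, -0.5, 0.0]
grip_width: 0.0939
time: 2.5
eef_pos: [0.5684, -0.1748, 0.3425]
eef_rot: [0.925, -0.38, -0.0, 0.0]
force: [0.5, -0.8, -0.5]
grip_width: 0.0938
t 2.5 p [ 0.5684 -0.1748  0.3425] shift cm [-0.19 -0.52 10.85] turn [ 0.    -0.    -0.002] shift after turn [-0.19 -0.51 10.85] w 0.0938 F [ 0.5 -0.8 -0.5]
```

```bash
python3 -m creep '{"grip":[0,0,0,0,0],"xyz":[[-0.19,-0.5,2.5],[0,0,2.5],[0,0,2.5],[0,0,3.3],[0,0,0]],"dr":[[0,0,0],[0,0,0],[0,0,0],[0,0,0],[0,0,0]]}'
python3 -c "
from h import *
need([.5706,-.1698,.234],-.777);s=snap('scene','a1.png');c=s['pixels'][180:360,250:450];cv2.imwrite('pics/a1c.png',cv2.resize(c,None,fx=3,fy=3)[:,:,::-1])"
```

```text
time: 3.12
eef_pos: [0.5685, -0.1691, 0.2315]
eef_rot: [0.925, -0.38, -0.003, -0.0]
force: [0.6, 0.6, 0.3]
grip_width: 0.0938
t 3.12 p [ 0.5685 -0.1691  0.2315] shift cm [ 0.2  -0.09 -0.25] turn [ 0.002  0.006 -0.002] shift after turn [ 0.2  -0.09 -0.25] w 0.0938 F [0.6 0.6 0.3]
```

View pics/a1c.png

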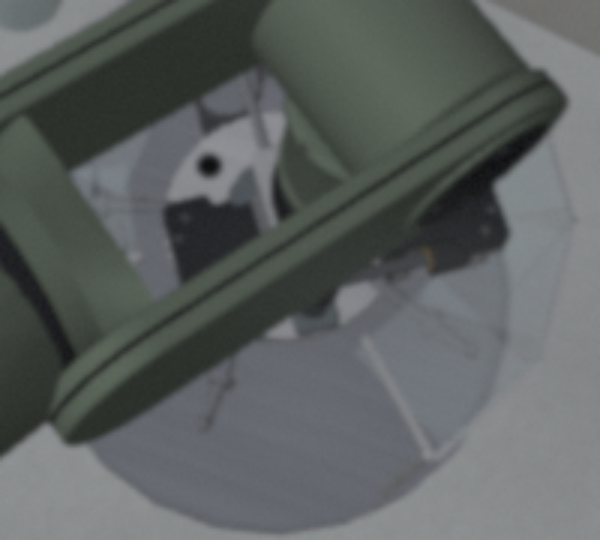

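Picture: the arm hides the knob (around 315,300 in the crop), and nothing has been touched. Closing on the knob.

```bash
python3 -m creep '{"grip":[1,1,1,1,1,1,1,1],"xyz":[[0,-0.09,-0.2],[0,0,0],[0,0,0],[0,0,0],[0,0,0],[0,0,0],[0,0,0],[0,0,0]],"dr":[[0,0,0],[0,0,0],[0,0,0],[0,0,0],[0,0,0],[0,0,0],[0,0,0],[0,0,0]]}' 45
python3 -c "
from h import *
need([.5706,-.1698,.234],-.777)"
```

```text
time: 4.18
eef_pos: [0.572, -0.1681, 0.2363]
eef_rot: [0.925, -0.379, -0.0, -0.0]
force: [0.5, -0.1, -0.5]
grip_width: 0.0272
t 4.17 p [ 0.572  -0.1681  0.2363] shift cm [0.02 0.22 0.23] turn [ 0.  0. -0.] shift after turn [0.02 0.22 0.23] w 0.0272 F [ 0.5 -0.1 -0.5]
```

```bash
python3 -m creep '{"grip":[1,1,1,1,1,1],"xyz":[[0,0,-0.4],[0,0,-0.4],[0,0,-0.4],[0,0,0],[0,0,0],[0,0,0]],"dr":[[0,0,0],[0,0,0],[0,0,0],[0,0,0],[0,0,0],[0,0,0]]}'
```

```text
time: 4.92
eef_pos: [0.5717, -0.1679, 0.2479]
eef_rot: [0.925, -0.379, -0.001, -0.0]
force: [2.8, -0.4, -11.4]
grip_width: 0.0274
```

```bash
python3 -m creep '{"grip":[1,1,1,1,1,1,1,1,1,1],"xyz":[[0.408,-0.013,0],[0.408,-0.013,0],[0.408,-0.013,0],[0.408,-0.013,0],[0.408,-0.013,0],[0.408,-0.013,0],[0.408,-0.013,0],[0.408,-0.013,0],[0.408,-0.013,0],[0.408,-0.013,0]],"dr":[[0,0,-0.0628],[0,0,-0.0628],[0,0,-0.0628],[0,0,-0.0628],[0,0,-0.0628],[0,0,-0.0628],[0,0,-0.0628],[0,0,-0.0628],[0,0,-0.0628],[0,0,-0.0628]]}'
python3 -m creep '{"grip":[1,1,1,1,1,1,1,1,1,1],"xyz":[[0.408,-0.013,0],[0.408,-0.013,0],[0.408,-0.013,0],[0.408,-0.013,0],[0.408,-0.013,0],[0.408,-0.013,0],[0.408,-0.013,0],[0.408,-0.013,0],[0.408,-0.013,0],[0.408,-0.013,0]],"dr":[[0,0,-0.0628],[0,0,-0.0628],[0,0,-0.0628],[0,0,-0.0628],[0,0,-0.0628],[0,0,-0.0628],[0,0,-0.0628],[0,0,-0.0628],[0,0,-0.0628],[0,0,-0.0628]]}'
python3 -m creep '{"grip":[1,1],"xyz":[[0,0,0],[0,0,0]],"dr":[[0,0,0],[0,0,0]]}'
python3 -c "
from h import *
need([.6462,-.1811,.248],.48)"
```

```text
time: 6.18
eef_pos: [0.6063, -0.1853, 0.2473]
eef_rot: [0.997, -0.073, -0.002, -0.001]
force: [-1.9, -0.3, -12.1]
grip_width: 0.0277
time: 7.42
eef_pos: [0.6444, -0.1787, 0.2466]
eef_rot: [0.971, 0.238, -0.004, -0.002]
force: [-5.4, 0.7, -11.1]
grip_width: 0.0275
time: 7.68
eef_pos: [0.6447, -0.1786, 0.2468]
eef_rot: [0.971, 0.237, -0.003, -0.002]
force: [-5.0, 0.2, -10.9]
grip_width: 0.0273
t 7.67 p [ 0.6447 -0.1786  0.2468] shift cm [ 0.01  0.29 -0.12] turn [-0.006  0.006 -0.001] shift after turn [ 0.01  0.29 -0.12] w 0.0273 F [ -5.    0.2 -10.9]
```

```bash
python3 -m creep '{"grip":[1,1,1,1,1,1],"xyz":[[0,0.15,0],[0,0,0.4],[0,0,0.4],[0,0,0.4],[0,0,0],[0,0,0]],"dr":[[0,0,0],[0,0,0],[0,0,0],[0,0,0],[0,0,0],[0,0,0]]}'
```

```text
time: 8.43
eef_pos: [0.6449, -0.1786, 0.2364]
eef_rot: [0.971, 0.237, -0.003, -0.003]
force: [-8.0, 4.4, -5.9]
grip_width: 0.0274
```

```bash
python3 -m creep '{"grip":[0,0,0,0,0,0,0,0,0],"xyz":[[0,0,0],[0,0,0],[0,0,0],[0,0,0],[0,0,0],[0,0,-2.5],[0,0,-4],[0,0,-4],[0,0,0]],"dr":[[0,0,0],[0,0,0],[0,0,0],[0,0,0],[0,0,0],[0,0,0],[0,0,0],[0,0,0],[0,0,0]]}'
python3 -c "
from h import *
need([.482,-.146,.34],1.737)"
```

```text
time: 9.55
eef_pos: [0.6501, -0.1815, 0.3466]
eef_rot: [0.971, 0.237, 0.004, 0.003]
force: [-0.3, -0.1, -0.2]
grip_width: 0.0941
t 9.55 p [ 0.6501 -0.1815  0.3466] shift cm [-13.28 -10.9    0.51] turn [ 1.000e-02 -1.000e-03 -1.258e+00] shift after turn [  6.28 -15.99   0.66] w 0.0941 F [-0.3 -0.1 -0.2]
```

```bash
python3 -m creep '{"grip":[0,0,0,0,0,0,0,0],"xyz":[[0,0,0],[0,0,0],[0,0,0],[0,0,0],[0,0,0],[0,0,0],[0,0,0],[0,0,0]],"dr":[[0.01,0,-0.157],[0,0,-0.157],[0,0,-0.157],[0,0,-0.157],[0,0,-0.157],[0,0,-0.157],[0,0,-0.157],[0,0,-0.157]]}'
python3 -m creep '{"grip":[0,0,0,0,0,0],"xyz":[[1.5,-4,0],[1.5,-4,0],[1.5,-4,0],[1.7,-4,0],[0,0,0],[0,0,0]],"dr":[[0,0,0],[0,0,0],[0,0,0],[0,0,0],[0,0,0],[0,0,0]]}'
python3 -c "
from h import *
need([.482,-.146,.167],1.737);s=snap('scene');c=s['pixels'][180:360,250:450];t=snap('top');d=t['pixels'][130:310,245:445];cv2.imwrite('pics/a2c.png',cv2.resize(np.hstack([c,d]),None,fx=2,fy=2)[:,:,::-1])"
```

```text
time: 10.55
eef_pos: [0.6475, -0.1805, 0.339]
eef_rot: [0.645, 0.764, 0.001, -0.006]
force: [0.0, 0.0, 0.4]
grip_width: 0.0941
time: 11.3
eef_pos: [0.4804, -0.1458, 0.3419]
eef_rot: [0.647, 0.763, 0.002, -0.005]
force: [-0.2, -0.1, 0.0]
grip_width: 0.0939
t 11.3 p [ 0.4804 -0.1458  0.3419] shift cm [-0.22  0.23 17.49] turn [-0.004 -0.01  -0.002] shift after turn [-0.05  0.15 17.49] w 0.0939 F [-0.2 -0.1  0. ]
```

View pics/a2c.png

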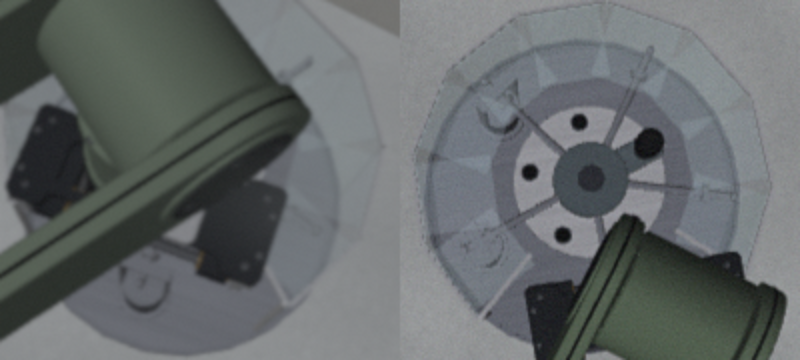

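The carousel has turned one hole: the knob now covers the upper-right hole (crop 650,140). The infuser from arm 4 hangs in the opening at crop (145,290), between the fingers. Descending.

```bash
python3 -m creep '{"grip":[0,0,0,0,0,0,0,0],"xyz":[[-0.1,0.2,2.5],[0,0,2.5],[0,0,2.5],[0,0,2.5],[0,0,2.5],[0,0,2.5],[0,0,2.4],[0,0,0]],"dr":[[-0.004,-0.01,0],[0,0,0],[0,0,0],[0,0,0],[0,0,0],[0,0,0],[0,0,0],[0,0,0]]}'
python3 -c "
from h import *
need([.482,-.146,.167],1.737)"
python3 -m creep '{"grip":[0.3,0.4,0.45,0.5,0.6,1,1,1,1],"xyz":[[0,0,0],[0,0,0],[0,0,0],[0,0,0],[0,0,0],[0,0,0],[0,0,0],[0,0,0],[0,0,0]],"dr":[[0,0,0],[0,0,0],[0,0,0],[0,0,0],[0,0,0],[0,0,0],[0,0,0],[0,0,0],[0,0,0]]}'
python3 -c "
from h import *
need([.482,-.146,.167],1.737)"
```

```text
time: 12.4
eef_pos: [0.4813, -0.1456, 0.166]
eef_rot: [0.647, 0.763, -0.001, -0.002]
force: [0.7, 0.5, 0.3]
grip_width: 0.0941
t 12.4 p [ 0.4813 -0.1456  0.166 ] shift cm [-0.05  0.06 -0.1 ] turn [-0.004 -0.003 -0.002] shift after turn [-0.05  0.06 -0.1 ] w 0.0941 F [0.7 0.5 0.3]
time: 13.52
eef_pos: [0.4825, -0.1464, 0.169]
eef_rot: [0.647, 0.763, -0.0, 0.001]
force: [-0.3, -0.7, 3.9]
grip_width: 0.0517
t 13.53 p [ 0.4825 -0.1464  0.169 ] shift cm [ 0.05 -0.04  0.2 ] turn [ 0.001  0.001 -0.002] shift after turn [ 0.05 -0.04  0.2 ] w 0.0517 F [-0.3 -0.7  3.9]
```

```bash
python3 -m creep '{"grip":[1,1,1,1,1,1,1,1,1],"xyz":[[0,0,-0.5],[0,0,-1],[0,0,-1],[0,-1,0],[0,-1.5,0],[0,-1.5,0],[0,-1.5,0],[0,-1,0],[0,0,0]],"dr":[[0,0,0],[0,0,0],[0,0,0],[0,0,0],[0,0,0],[0,0,0],[0,0,0],[0,0,0],[0,0,0]]}'
python3 -c "
from h import *
s=board();need([.50,.41,.192],1.737);s=snap('scene','a3.png')"
```

```text
time: 14.65
eef_pos: [0.4175, -0.157, 0.1936]
eef_rot: [0.647, 0.762, -0.0, 0.0]
force: [0.7, 0.1, -2.6]
grip_width: 0.0518
board [[0.349, 0.47], [0.568, 0.471], [0.561, 0.199], [0.342, 0.201]] [0.4547 0.3353 0.012 ]
t 14.7 p [ 0.4181 -0.157   0.1938] shift cm [54.61 17.31  0.13] turn [ 0.001  0.001 -0.003] shift after turn [54.57 17.46  0.18] w 0.0515 F [ 0.8 -0.5 -1.7]
```

View pics/a3.png

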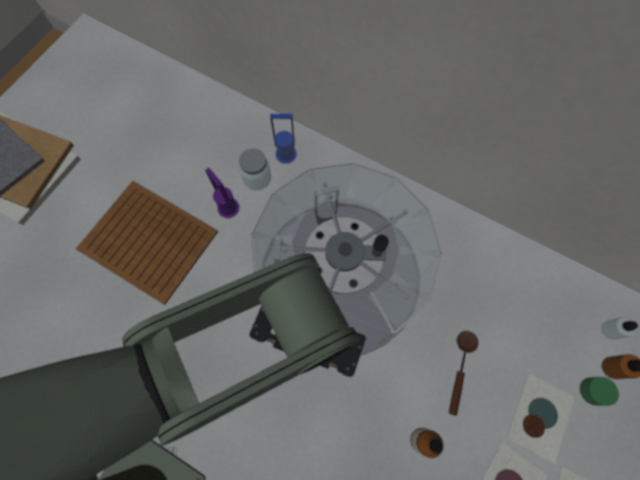

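```bash
python3 -m creep '{"grip":[1,1,1,1,1,1,1,1,1,1],"xyz":[[1,0,-1],[2,0,-1],[3,0,0],[3,0,0],[3,0,0],[3,0,0],[3,0,0],[3,0,0],[3,1,0],[3,2,0]],"dr":[[0,0,0],[0,0,0],[0,0,0],[0,0,0],[0,0,0],[0,0,0],[0,0,0],[0,0,0],[0,0,0],[0,0,0]]}'
python3 -m creep '{"grip":[1,1,1,1,1,1,1,1,1,1],"xyz":[[3,2,0],[3.5,2,0],[3.5,2,0],[3.5,2,0],[3.5,2,0],[3.5,2,0],[3.5,1.3,0],[2.5,1,0],[1,0,0],[0,0,0]],"dr":[[0,0,0],[0,0,0],[0,0,0],[0,0,0],[0,0,0],[0,0,0],[0,0,0],[0,0,0],[0,0,0],[0,0,0]]}'
python3 -c "
from h import *
s=board();need([.50,.41,.147],1.737)
c=s['pixels'][180:420,20:340];cv2.imwrite('pics/a4.png',cv2.resize(c,None,fx=2,fy=2)[:,:,::-1])"
```

```text
time: 16.0
eef_pos: [0.403, 0.1167, 0.2145]
eef_rot: [0.646, 0.763, 0.0, 0.001]
force: [0.5, -0.3, -2.1]
grip_width: 0.0516
time: 17.25
eef_pos: [0.4985, 0.4097, 0.2134]
eef_rot: [0.646, 0.763, -0.001, 0.0]
force: [-0.2, -0.0, -2.2]
grip_width: 0.0516
board [[0.349, 0.47], [0.567, 0.471], [0.561, 0.199], [0.342, 0.202]] [0.4547 0.3354 0.012 ]
t 17.3 p [0.4988 0.409  0.2134] shift cm [0.09 0.13 6.64] turn [-0.     0.001 -0.001] shift after turn [0.08 0.13 6.64] w 0.0517 F [ 0.4 -1.2 -2.3]
```

View pics/a4.png

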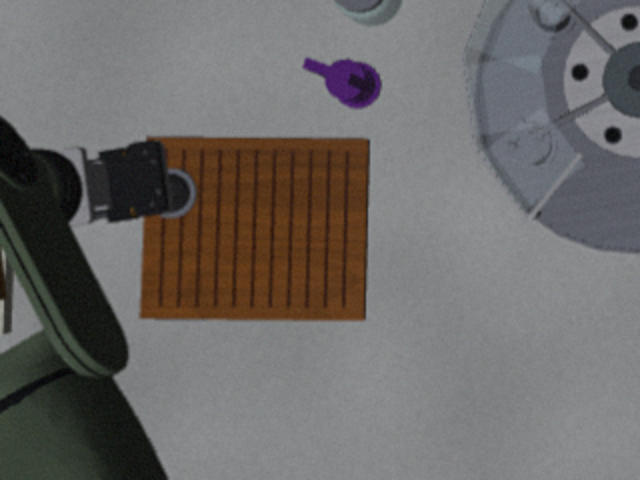

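The infuser hangs over the board's upper left at crop (178,192), held upright, and the board has not moved. Lowering.

```bash
python3 -m creep '{"grip":[1,1,1,1,1,1],"xyz":[[0,0.1,1.5],[0,0,1.5],[0,0,1.5],[0,0,1],[0,0,0.5],[0,0,0]],"dr":[[0,0,0],[0,0,0],[0,0,0],[0,0,0],[0,0,0],[0,0,0]]}'
python3 -m creep '{"grip":[1,1,1,1],"xyz":[[0,0,0.3],[0,0,0.3],[0,0,0.1],[0,0,0]],"dr":[[0,0,0],[0,0,0],[0,0,0],[0,0,0]]}'
```

```text
time: 18.05
eef_pos: [0.5006, 0.4091, 0.1528]
eef_rot: [0.647, 0.763, -0.001, 0.0]
force: [-0.2, 0.4, -1.9]
grip_width: 0.0518
time: 18.55
eef_pos: [0.5007, 0.4092, 0.1462]
eef_rot: [0.647, 0.763, -0.0, 0.0]
force: [0.1, 0.1, -1.9]
grip_width: 0.0517
```

```bash
python3 -m creep '{"grip":[1,1,1],"xyz":[[0,0,0.2],[0,0,0],[0,0,0]],"dr":[[0,0,0],[0,0,0],[0,0,0]]}'
```

```text
time: 18.92
eef_pos: [0.5012, 0.4095, 0.1453]
eef_rot: [0.647, 0.763, 0.0, 0.001]
force: [-0.5, -0.6, 4.3]
grip_width: 0.0517
```

```bash
python3 -m creep '{"grip":[0.35,0.3,0.25,0.2,0.2,0.2,0.2,0.2,0.2,0],"xyz":[[0,0,0],[0,0,0],[0,0,0],[0,0,0],[0,0,-1],[0,0,-3],[0,0,-4],[0,0,-5],[0,0,-5],[0,0,-1]],"dr":[[0,0,0],[0,0,0],[0,0,0],[0,0,0],[0,0,0],[0,0,0],[0,0,0],[0,0,0],[0,0,0],[0,0,0]]}'
python3 -m creep '{"grip":[0,0,0,0,0,0,0,0,0,0],"xyz":[[-3,-2,0],[-5,-2,0],[-6,-1,0],[-6,-1,0],[-6,-1,0],[-6,-1,0],[-6,-1,0],[-6,0,0],[-6,0,0],[0,0,0]],"dr":[[0,0,0],[0,0,0],[0,0,0],[0,0,0],[0,0,0],[0,0,0],[0,0,0],[0,0,0],[0,0,0],[0,0,0]]}'
python3 -c "
from h import *
s=board();need([.6462,-.1811,.34],.48)
c=s['pixels'][180:420,20:340];d=snap('scene')['pixels'][160:400,50:370];cv2.imwrite('pics/a5.png',cv2.resize(np.vstack([c,d]),None,fx=1.2,fy=1.2)[:,:,::-1])"
```

```text
time: 20.18
eef_pos: [0.5024, 0.4105, 0.3407]
eef_rot: [0.647, 0.763, 0.005, 0.002]
force: [-0.4, -0.4, 0.4]
grip_width: 0.0822
time: 21.42
eef_pos: [0.493, -0.1021, 0.3329]
eef_rot: [0.649, 0.761, -0.001, -0.001]
force: [0.4, 1.5, 0.9]
grip_width: 0.0941
board [[0.349, 0.47], [0.567, 0.471], [0.561, 0.199], [0.342, 0.202]] [0.4547 0.3354 0.012 ]
t 21.48 p [ 0.4929 -0.0999  0.3331] shift cm [-10.46  13.83  -0.73] turn [-0.003  0.     1.251] shift after turn [ 9.85 14.28 -0.69] w 0.0943 F [0.  0.2 1.1]
```

View pics/a5.png

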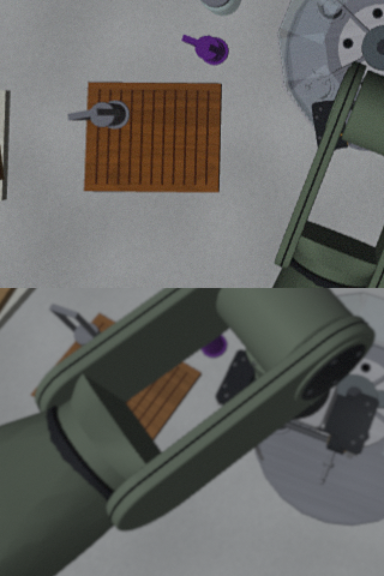

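The first infuser stands on the board at crop (115,113). Back to the knob.

```bash
python3 -m creep '{"grip":[0,0,0,0,0,0,0,0],"xyz":[[0,0,0],[0,0,0],[0,0,0],[0,0,0],[0,0,0],[0,0,0],[0,0,0],[0,0,0]],"dr":[[0,0,0.156],[0,0,0.156],[0,0,0.156],[0,0,0.156],[0,0,0.156],[0,0,0.156],[0,0,0.156],[0,0,0.159]]}'
python3 -m creep '{"grip":[0,0,0,0,0,0,0],"xyz":[[2.5,3.6,-0.7],[2.5,3.6,0],[2.5,3.6,0],[2.3,3.5,0],[0,0,0],[0,0,0],[0,0,0]],"dr":[[0,0,0],[0,0,0],[0,0,0],[0,0,0],[0,0,0],[0,0,0],[0,0,0]]}'
python3 -c "
from h import *
need([.6462,-.1811,.235],.48)"
```

```text
time: 22.52
eef_pos: [0.4933, -0.0962, 0.3343]
eef_rot: [0.971, 0.239, -0.0, -0.0]
force: [0.5, -0.7, -0.4]
grip_width: 0.0941
time: 23.4
eef_pos: [0.6463, -0.1781, 0.3427]
eef_rot: [0.971, 0.24, 0.0, 0.001]
force: [-0.4, 0.8, -0.2]
grip_width: 0.0936
t 23.4 p [ 0.6463 -0.1781  0.3427] shift cm [-0.16  0.25 10.77] turn [ 0.001 -0.001  0.006] shift after turn [-0.15  0.26 10.77] w 0.0936 F [-0.4  0.8 -0.2]
```

```bash
python3 -m creep '{"grip":[0,0,0,0,0],"xyz":[[-0.15,0.2,2.5],[0,0,2.5],[0,0,2.8],[0,0,2.8],[0,0,0]],"dr":[[0,0,0.006],[0,0,0],[0,0,0],[0,0,0],[0,0,0]]}'
python3 -m creep '{"grip":[1,1,1,1,1,1,1,1],"xyz":[[0,0,0],[0,0,0],[0,0,0],[0,0,0],[0,0,0],[0,0,0],[0,0,0],[0,0,0]],"dr":[[0,0,0],[0,0,0],[0,0,0],[0,0,0],[0,0,0],[0,0,0],[0,0,0],[0,0,0]]}' 45
python3 -c "
from h import *
need([.6462,-.1811,.235],.48)"
```

```text
time: 24.02
eef_pos: [0.6443, -0.1808, 0.2336]
eef_rot: [0.972, 0.237, -0.002, -0.001]
force: [0.8, -0.4, 0.2]
grip_width: 0.0943
time: 25.02
eef_pos: [0.6463, -0.1823, 0.2356]
eef_rot: [0.972, 0.237, -0.0, 0.0]
force: [-1.2, -1.0, -0.0]
grip_width: 0.0276
t 25.02 p [ 0.6463 -0.1823  0.2356] shift cm [ 0.04 -0.12  0.06] turn [ 0.001  0.001 -0.002] shift after turn [ 0.05 -0.12  0.06] w 0.0276 F [-1.2 -1.  -0. ]
```

```bash
python3 -m creep '{"grip":[1,1,1,1,1,1],"xyz":[[0,0,-0.4],[0,0,-0.4],[0,0,-0.4],[0,0,0],[0,0,0],[0,0,0]],"dr":[[0,0,0],[0,0,0],[0,0,0],[0,0,0],[0,0,0],[0,0,0]]}'
python3 -m creep '{"grip":[1,1,1,1,1,1,1,1,1,1],"xyz":[[0.408,-0.013,0],[0.408,-0.013,0],[0.408,-0.013,0],[0.408,-0.013,0],[0.408,-0.013,0],[0.408,-0.013,0],[0.408,-0.013,0],[0.408,-0.013,0],[0.408,-0.013,0],[0.408,-0.013,0]],"dr":[[0,0,-0.0628],[0,0,-0.0628],[0,0,-0.0628],[0,0,-0.0628],[0,0,-0.0628],[0,0,-0.0628],[0,0,-0.0628],[0,0,-0.0628],[0,0,-0.0628],[0,0,-0.0628]]}'
python3 -c "
from h import *
need([.6803,-.1127,.248],1.737)"
```

```text
time: 25.78
eef_pos: [0.6461, -0.1823, 0.247]
eef_rot: [0.972, 0.237, -0.001, 0.0]
force: [2.2, -2.3, -11.5]
grip_width: 0.0274
time: 27.02
eef_pos: [0.6745, -0.153, 0.2471]
eef_rot: [0.85, 0.526, -0.0, -0.0]
force: [2.4, -1.9, -11.3]
grip_width: 0.0272
t 27.02 p [ 0.6745 -0.153   0.2471] shift cm [ 3.87 -1.28 -0.09] turn [-0.001  0.    -0.629] shift after turn [ 3.88  1.24 -0.09] w 0.0272 F [  2.4  -1.9 -11.3]
```

```bash
python3 -m creep '{"grip":[1,1,1,1,1,1,1,1,1,1],"xyz":[[0.408,-0.013,0],[0.408,-0.013,0],[0.408,-0.013,0],[0.408,-0.013,0],[0.408,-0.013,0],[0.408,-0.013,0],[0.408,-0.013,0],[0.408,-0.013,0],[0.408,-0.013,0],[0.408,-0.013,0]],"dr":[[0,0,-0.0628],[0,0,-0.0628],[0,0,-0.0628],[0,0,-0.0628],[0,0,-0.0628],[0,0,-0.0628],[0,0,-0.0628],[0,0,-0.0628],[0,0,-0.0628],[0,0,-0.0628]]}'
python3 -m creep '{"grip":[1,1],"xyz":[[0,0,0],[0,0,0]],"dr":[[0,0,0],[0,0,0]]}'
python3 -c "
from h import *
need([.6803,-.1127,.235],1.737)"
```

```text
time: 28.28
eef_pos: [0.6802, -0.1128, 0.247]
eef_rot: [0.646, 0.763, -0.0, -0.001]
force: [1.2, -1.2, -11.4]
grip_width: 0.0274
time: 28.52
eef_pos: [0.6802, -0.1129, 0.2471]
eef_rot: [0.647, 0.762, -0.0, -0.001]
force: [0.8, 1.6, -10.9]
grip_width: 0.0274
t 28.52 p [ 0.6802 -0.1129  0.2471] shift cm [0.01 0.01 1.21] turn [-0.001 -0.001 -0.003] shift after turn [0.02 0.01 1.21] w 0.0274 F [  0.8   1.6 -10.9]
```

```bash
python3 -m creep '{"grip":[1,1,1,1,1],"xyz":[[0,0,0.4],[0,0,0.4],[0,0,0.4],[0,0,0],[0,0,0]],"dr":[[0,0,0],[0,0,0],[0,0,0],[0,0,0],[0,0,0]]}'
python3 -m creep '{"grip":[0,0,0,0,0,0,0,0,0],"xyz":[[0,0,0],[0,0,0],[0,0,0],[0,0,0],[0,0,0],[0,0,-2.5],[0,0,-4],[0,0,-4],[0,0,0]],"dr":[[0,0,0],[0,0,0],[0,0,0],[0,0,0],[0,0,0],[0,0,0],[0,0,0],[0,0,0],[0,0,0]]}'
python3 -c "
from h import *
need([.482,-.146,.34],1.737)"
```

```text
time: 29.15
eef_pos: [0.6805, -0.1134, 0.2359]
eef_rot: [0.647, 0.762, -0.0, -0.0]
force: [-2.2, 3.8, -7.9]
grip_width: 0.0272
time: 30.28
eef_pos: [0.6826, -0.1143, 0.346]
eef_rot: [0.647, 0.762, 0.002, 0.005]
force: [-0.0, 0.2, -0.5]
grip_width: 0.094
t 30.27 p [ 0.6826 -0.1143  0.346 ] shift cm [  0.14 -20.32   0.42] turn [ 0.009  0.005 -0.003] shift after turn [  0.19 -20.31   0.6 ] w 0.094 F [-0.   0.2 -0.5]
```

```bash
python3 -m creep '{"grip":[0,0,0,0,0,0,0],"xyz":[[0.04,-4,0],[0.04,-5,0],[0.04,-5,0],[0.04,-4.3,0],[0,-2,0],[0,0,0],[0,0,0]],"dr":[[0.007,0.003,0],[0,0,0],[0,0,0],[0,0,0],[0,0,0],[0,0,0],[0,0,0]]}'
python3 -c "
from h import *
need([.482,-.146,.167],1.737);s=snap('scene');c=s['pixels'][180:360,250:450];t=snap('top');d=t['pixels'][130:310,245:445];cv2.imwrite('pics/b2c.png',cv2.resize(np.hstack([c,d]),None,fx=2,fy=2)[:,:,::-1])"
```

```text
time: 31.15
eef_pos: [0.4805, -0.145, 0.3409]
eef_rot: [0.647, 0.762, -0.002, -0.004]
force: [0.1, -0.7, 0.3]
grip_width: 0.0937
t 31.15 p [ 0.4805 -0.145   0.3409] shift cm [-0.18  0.26 17.38] turn [-0.007 -0.003 -0.003] shift after turn [-0.12  0.13 17.39] w 0.0937 F [ 0.1 -0.7  0.3]
```

View pics/b2c.png

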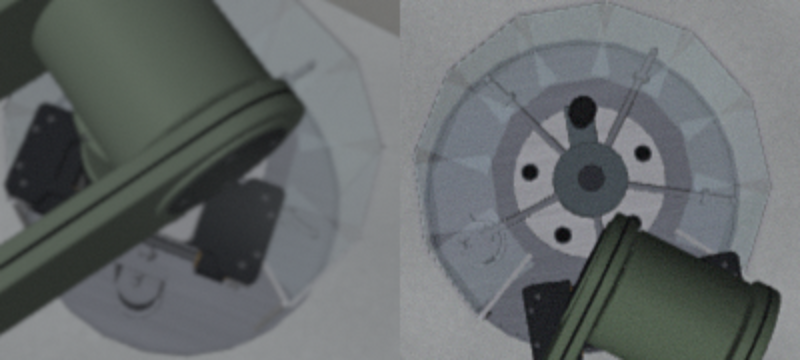

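The knob is now at the top hole (crop 582,110), the second infuser is in the opening (140,285), and the last one is on the left arm (485,240). Same pick as before.

```bash
python3 -m creep '{"grip":[0,0,0,0,0,0,0,0],"xyz":[[-0.15,0.2,2.5],[0,0,2.5],[0,0,2.5],[0,0,2.5],[0,0,2.5],[0,0,2.5],[0,0,2.3],[0,0,0]],"dr":[[-0.007,-0.003,0],[0,0,0],[0,0,0],[0,0,0],[0,0,0],[0,0,0],[0,0,0],[0,0,0]]}'
python3 -m creep '{"grip":[0.3,0.4,0.45,0.5,0.6,1,1,1,1],"xyz":[[0,0,0],[0,0,0],[0,0,0],[0,0,0],[0,0,0],[0,0,0],[0,0,0],[0,0,0],[0,0,0]],"dr":[[0,0,0],[0,0,0],[0,0,0],[0,0,0],[0,0,0],[0,0,0],[0,0,0],[0,0,0],[0,0,0]]}'
python3 -c "
from h import *
need([.482,-.146,.167],1.737)"
```

```text
time: 32.25
eef_pos: [0.4811, -0.1454, 0.1663]
eef_rot: [0.647, 0.763, -0.001, -0.002]
force: [-0.6, -0.7, 0.6]
grip_width: 0.094
time: 33.38
eef_pos: [0.4824, -0.1465, 0.169]
eef_rot: [0.647, 0.762, -0.0, 0.001]
force: [-0.9, 0.3, 3.3]
grip_width: 0.0516
t 33.38 p [ 0.4824 -0.1465  0.169 ] shift cm [ 0.06 -0.03  0.2 ] turn [ 0.001  0.001 -0.003] shift after turn [ 0.06 -0.03  0.2 ] w 0.0516 F [-0.9  0.3  3.3]
```

```bash
python3 -m creep '{"grip":[1,1,1,1,1,1,1,1,1],"xyz":[[0,0,-0.5],[0,0,-1],[0,0,-1],[0,-1,0],[0,-1.5,0],[0,-1.5,0],[0,-1.5,0],[0,-1,-1],[0,0,-1]],"dr":[[0,0,0],[0,0,0],[0,0,0],[0,0,0],[0,0,0],[0,0,0],[0,0,0],[0,0,0],[0,0,0]]}'
python3 -c "
from h import *
s=board();need([.45,.335,.212],1.737)"
```

```text
time: 34.5
eef_pos: [0.4176, -0.1572, 0.2147]
eef_rot: [0.647, 0.762, -0.0, 0.001]
force: [0.4, 0.2, -2.2]
grip_width: 0.0518
board [[0.349, 0.47], [0.568, 0.471], [0.561, 0.199], [0.342, 0.202]] [0.4547 0.3353 0.012 ]
t 34.55 p [ 0.4192 -0.1578  0.2165] shift cm [48.13 11.02  0.32] turn [ 0.004  0.004 -0.004] shift after turn [48.09 11.2   0.45] w 0.0517 F [ 0.3 -0.2 -0.3]
```

```bash
python3 -m creep '{"grip":[1,1,1,1,1,1,1,1,1,1],"xyz":[[1,0,0],[2,0,0],[3,0,0],[3,0,0],[3,0,0],[3,0,0],[3,0,0],[3,0,0],[3,1,0],[3,1.5,0]],"dr":[[0,0,0],[0,0,0],[0,0,0],[0,0,0],[0,0,0],[0,0,0],[0,0,0],[0,0,0],[0,0,0],[0,0,0]]}'
python3 -m creep '{"grip":[1,1,1,1,1,1,1,1,1,1],"xyz":[[3,1.5,0],[3,1.5,0],[3,1.5,0],[3,1.5,0],[3,1.5,0],[3,1.2,0],[2,0,0],[1.1,0,0],[0,0,0],[0,0,0]],"dr":[[0,0,0],[0,0,0],[0,0,0],[0,0,0],[0,0,0],[0,0,0],[0,0,0],[0,0,0],[0,0,0],[0,0,0]]}'
python3 -c "
from h import *
s=board();need([.45,.335,.145],1.737)
c=s['pixels'][180:420,20:340];cv2.imwrite('pics/b4.png',cv2.resize(c,None,fx=2,fy=2)[:,:,::-1])"
```

```text
time: 35.8
eef_pos: [0.3976, 0.1157, 0.2131]
eef_rot: [0.647, 0.763, -0.0, -0.0]
force: [0.2, -0.7, -0.9]
grip_width: 0.0515
time: 37.05
eef_pos: [0.4502, 0.3351, 0.2134]
eef_rot: [0.647, 0.762, -0.0, 0.001]
force: [-0.3, -1.2, -1.4]
grip_width: 0.0516
board [[0.563, 0.468], [0.562, 0.2], [0.345, 0.198], [0.347, 0.462]] [0.4543 0.3322 0.012 ]
t 37.1 p [0.4504 0.3351 0.2135] shift cm [ 0.01 -0.04  6.85] turn [ 0.     0.001 -0.004] shift after turn [ 0.   -0.04  6.85] w 0.0519 F [ 0.1  0.  -1.4]
```

View pics/b4.png

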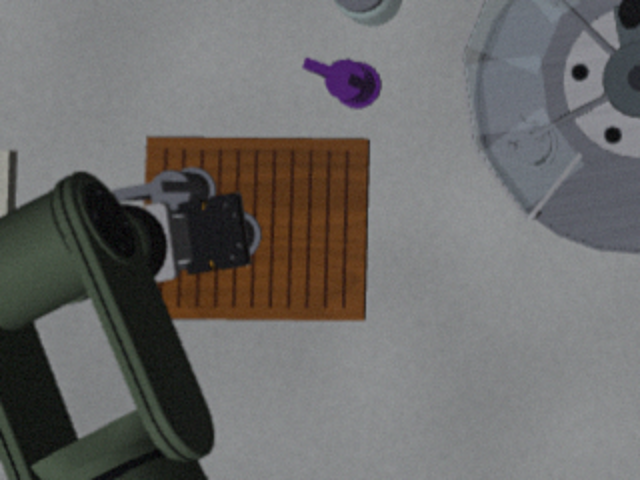

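The second infuser is over the middle of the board (crop 250,235), clear of the first (190,185), and the board is unmoved. Lowering.

```bash
python3 -m creep '{"grip":[1,1,1,1,1,1],"xyz":[[0,0,1.5],[0,0,1.5],[0,0,1.5],[0,0,1.2],[0,0,0.5],[0,0,0]],"dr":[[0,0,0],[0,0,0],[0,0,0],[0,0,0],[0,0,0],[0,0,0]]}'
python3 -m creep '{"grip":[1,1,1,1,1],"xyz":[[0,0,0.3],[0,0,0.3],[0,0,0.2],[0,0,0],[0,0,0]],"dr":[[0,0,0],[0,0,0],[0,0,0],[0,0,0],[0,0,0]]}'
```

```text
time: 37.85
eef_pos: [0.4503, 0.3358, 0.1509]
eef_rot: [0.647, 0.762, -0.001, 0.0]
force: [-0.9, 0.2, -1.7]
grip_width: 0.0521
time: 38.48
eef_pos: [0.451, 0.3361, 0.1453]
eef_rot: [0.647, 0.762, 0.001, 0.001]
force: [-2.1, -1.4, 5.7]
grip_width: 0.0516
```

```bash
python3 -m creep '{"grip":[0.35,0.3,0.25,0.2,0.2,0.2,0.2,0.2,0.2,0],"xyz":[[0,0,0],[0,0,0],[0,0,0],[0,0,0],[0,0,-1],[0,0,-3],[0,0,-4],[0,0,-5],[0,0,-5],[0,0,-1]],"dr":[[0,0,0],[0,0,0],[0,0,0],[0,0,0],[0,0,0],[0,0,0],[0,0,0],[0,0,0],[0,0,0],[0,0,0]]}'
python3 -m creep '{"grip":[0,0,0,0,0,0,0,0,0,0],"xyz":[[-3,0,0],[-5,0,0],[-6,0,0],[-6,0,0],[-6,0,0],[-6,0,0],[-4,0,0],[-3,0,0],[-2,0,0],[0,0,0]],"dr":[[0,0,0],[0,0,0],[0,0,0],[0,0,0],[0,0,0],[0,0,0],[0,0,0],[0,0,0],[0,0,0],[0,0,0]]}'
python3 -m creep '{"grip":[0,0,0,0,0,0,0,0],"xyz":[[0,0,0],[0,0,0],[0,0,0],[0,0,0],[0,0,0],[0,0,0],[0,0,0],[0,0,0]],"dr":[[0,0,0.157],[0,0,0.157],[0,0,0.157],[0,0,0.157],[0,0,0.157],[0,0,0.157],[0,0,0.157],[0,0,0.157]]}'
python3 -c "
from h import *
s=board();need([.6803,-.1127,.34],.48)
c=s['pixels'][180:420,20:340];d=snap('scene')['pixels'][160:400,50:370];cv2.imwrite('pics/b5.png',cv2.resize(np.vstack([c,d]),None,fx=1.2,fy=1.2)[:,:,::-1])"
```

```text
time: 39.72
eef_pos: [0.4523, 0.337, 0.3391]
eef_rot: [0.647, 0.762, 0.004, 0.002]
force: [-0.1, 0.2, -0.7]
grip_width: 0.0821
time: 40.98
eef_pos: [0.5168, -0.0692, 0.3328]
eef_rot: [0.648, 0.762, -0.0, -0.001]
force: [-0.2, 0.8, -0.2]
grip_width: 0.0939
time: 41.98
eef_pos: [0.5168, -0.0668, 0.3336]
eef_rot: [0.972, 0.235, 0.0, -0.0]
force: [-0.6, -0.7, -0.0]
grip_width: 0.0938
board [[0.349, 0.47], [0.567, 0.471], [0.561, 0.199], [0.342, 0.202]] [0.4547 0.3354 0.012 ]
t 42.02 p [ 0.5168 -0.0669  0.3336] shift cm [12.48 11.51 -0.64] turn [-0.    -0.    -0.008] shift after turn [12.38 11.61 -0.64] w 0.0938 F [-0.4  0.1  0.6]
```

View pics/b5.png

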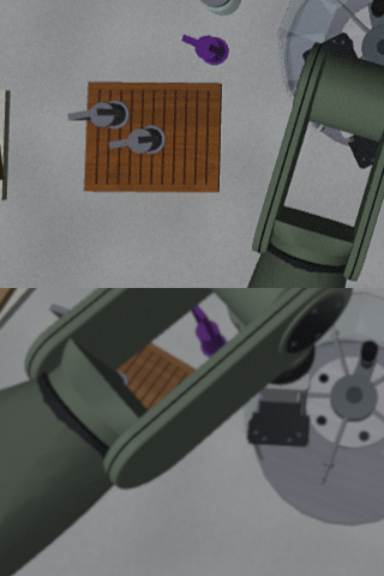

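Two infusers stand on the board at crop (112,113) and (150,138). Next is the knob at position 2, gripped across the radius.

```bash
python3 -m creep '{"grip":[0,0,0,0,0,0,0],"xyz":[[3.1,2.9,-0.6],[3.1,2.9,0],[3.1,2.9,0],[3.1,2.9,0],[0,0,0],[0,0,0],[0,0,0]],"dr":[[0,0,-0.008],[0,0,0],[0,0,0],[0,0,0],[0,0,0],[0,0,0],[0,0,0]]}'
python3 -c "
from h import *
need([.6803,-.1127,.235],.48)"
```

```text
time: 42.95
eef_pos: [0.6801, -0.1128, 0.341]
eef_rot: [0.97, 0.241, 0.001, 0.001]
force: [-0.0, -0.2, -0.3]
grip_width: 0.0942
t 42.95 p [ 0.6801 -0.1128  0.341 ] shift cm [ 2.00e-02 -1.00e-02  1.06e+01] turn [ 0.001 -0.001  0.007] shift after turn [ 0.03  0.   10.6 ] w 0.0942 F [-0.  -0.2 -0.3]
```

```bash
python3 -m creep '{"grip":[0,0,0,0,0],"xyz":[[0,0,2.5],[0,0,2.5],[0,0,2.8],[0,0,2.7],[0,0,0]],"dr":[[0,0,0.006],[0,0,0],[0,0,0],[0,0,0],[0,0,0]]}'
python3 -m creep '{"grip":[1,1,1,1,1,1,1,1],"xyz":[[0,0,0],[0,0,0],[0,0,0],[0,0,0],[0,0,0],[0,0,0],[0,0,0],[0,0,0]],"dr":[[0,0,0],[0,0,0],[0,0,0],[0,0,0],[0,0,0],[0,0,0],[0,0,0],[0,0,0]]}' 45
python3 -c "
from h import *
need([.6803,-.1127,.235],.48)"
```

```text
time: 43.58
eef_pos: [0.6785, -0.1128, 0.2328]
eef_rot: [0.971, 0.238, -0.002, -0.001]
force: [-0.4, 0.2, -0.1]
grip_width: 0.0941
time: 44.58
eef_pos: [0.68, -0.1139, 0.2346]
eef_rot: [0.971, 0.238, -0.001, 0.0]
force: [-2.7, -0.9, 1.0]
grip_width: 0.0272
t 44.58 p [ 0.68   -0.1139  0.2346] shift cm [ 0.08 -0.09 -0.04] turn [ 0.     0.002 -0.   ] shift after turn [ 0.08 -0.09 -0.04] w 0.0272 F [-2.7 -0.9  1. ]
```

```bash
python3 -m creep '{"grip":[1,1,1,1,1,1],"xyz":[[0,0,-0.4],[0,0,-0.4],[0,0,-0.45],[0,0,0],[0,0,0],[0,0,0]],"dr":[[0,0,0],[0,0,0],[0,0,0],[0,0,0],[0,0,0],[0,0,0]]}'
python3 -m creep '{"grip":[1,1,1,1,1,1,1,1,1,1],"xyz":[[0.114,-0.392,0],[0.114,-0.392,0],[0.114,-0.392,0],[0.114,-0.392,0],[0.114,-0.392,0],[0.114,-0.392,0],[0.114,-0.392,0],[0.114,-0.392,0],[0.114,-0.392,0],[0.114,-0.392,0]],"dr":[[0,0,-0.0628],[0,0,-0.0628],[0,0,-0.0628],[0,0,-0.0628],[0,0,-0.0628],[0,0,-0.0628],[0,0,-0.0628],[0,0,-0.0628],[0,0,-0.0628],[0,0,-0.0628]]}'
python3 -c "
from h import *
need([.6258,-.0592,.248],1.737);o=observe();print(np.hypot(*(o['eef_pos'][:2]-C)))"
```

```text
time: 45.32
eef_pos: [0.6799, -0.1136, 0.2463]
eef_rot: [0.971, 0.238, -0.001, -0.0]
force: [-4.5, -2.7, -12.0]
grip_width: 0.0271
time: 46.58
eef_pos: [0.6616, -0.0779, 0.2468]
eef_rot: [0.85, 0.527, -0.001, -0.0]
force: [-2.5, -2.2, -11.1]
grip_width: 0.0275
t 46.58 p [ 0.6616 -0.0779  0.2468] shift cm [ 0.08 -4.04 -0.12] turn [-0.001  0.001 -0.627] shift after turn [ 2.44 -3.22 -0.12] w 0.0275 F [ -2.5  -2.2 -11.1]
0.0643283620628089
```

```bash
python3 -m creep '{"grip":[1,1,1,1,1,1,1,1,1,1],"xyz":[[0.114,-0.392,0],[0.114,-0.392,0],[0.114,-0.392,0],[0.114,-0.392,0],[0.114,-0.392,0],[0.114,-0.392,0],[0.114,-0.392,0],[0.114,-0.392,0],[0.114,-0.392,0],[0.114,-0.392,0]],"dr":[[0,0,-0.0628],[0,0,-0.0628],[0,0,-0.0628],[0,0,-0.0628],[0,0,-0.0628],[0,0,-0.0628],[0,0,-0.0628],[0,0,-0.0628],[0,0,-0.0628],[0,0,-0.0628]]}'
python3 -m creep '{"grip":[1,1],"xyz":[[0,0,0],[0,0,0]],"dr":[[0,0,0],[0,0,0]]}'
python3 -c "
from h import *
need([.6258,-.0592,.235],1.737)"
```

```text
time: 47.82
eef_pos: [0.6259, -0.0596, 0.247]
eef_rot: [0.646, 0.764, -0.0, -0.0]
force: [-2.1, -0.7, -11.1]
grip_width: 0.0273
time: 48.08
eef_pos: [0.6259, -0.0597, 0.247]
eef_rot: [0.647, 0.763, -0.0, -0.0]
force: [-3.8, 0.3, -11.8]
grip_width: 0.0274
t 48.08 p [ 0.6259 -0.0597  0.247 ] shift cm [ 0.05 -0.    1.2 ] turn [-0.001 -0.    -0.002] shift after turn [ 0.05 -0.    1.2 ] w 0.0274 F [ -3.8   0.3 -11.8]
```

```bash
python3 -m creep '{"grip":[1,1,1,1,1],"xyz":[[0,0,0.4],[0,0,0.4],[0,0,0.4],[0,0,0],[0,0,0]],"dr":[[0,0,0],[0,0,0],[0,0,0],[0,0,0],[0,0,0]]}'
python3 -m creep '{"grip":[0,0,0,0,0,0,0,0,0],"xyz":[[0,0,0],[0,0,0],[0,0,0],[0,0,0],[0,0,0],[0,0,-2.5],[0,0,-4],[0,0,-4],[0,0,0]],"dr":[[0,0,0],[0,0,0],[0,0,0],[0,0,0],[0,0,0],[0,0,0],[0,0,0],[0,0,0],[0,0,0]]}'
python3 -c "
from h import *
need([.482,-.146,.34],1.737)"
```

```text
time: 48.7
eef_pos: [0.6263, -0.0598, 0.2356]
eef_rot: [0.646, 0.763, 0.0, 0.0]
force: [-4.3, 1.0, -7.9]
grip_width: 0.0274
time: 49.82
eef_pos: [0.6284, -0.0604, 0.3451]
eef_rot: [0.646, 0.763, 0.002, 0.004]
force: [0.1, -0.1, 0.4]
grip_width: 0.0942
t 49.83 p [ 0.6284 -0.0604  0.3451] shift cm [ -6.03 -15.85   0.4 ] turn [ 0.009  0.004 -0.001] shift after turn [ -6.02 -15.85   0.51] w 0.0942 F [ 0.1 -0.1  0.4]
```

```bash
python3 -m creep '{"grip":[0,0,0,0,0,0],"xyz":[[-1.5,-4,0],[-1.5,-4,0],[-1.5,-4,0],[-1.5,-3.8,0],[0,0,0],[0,0,0]],"dr":[[0.007,0.003,0],[0,0,0],[0,0,0],[0,0,0],[0,0,0],[0,0,0]]}'
python3 -c "
from h import *
need([.482,-.146,.167],1.737);s=snap('scene');c=s['pixels'][180:360,250:450];t=snap('top');d=t['pixels'][130:310,245:445];cv2.imwrite('pics/c2c.png',cv2.resize(np.hstack([c,d]),None,fx=2,fy=2)[:,:,::-1])"
```

```text
time: 50.58
eef_pos: [0.4804, -0.1448, 0.34]
eef_rot: [0.646, 0.763, -0.002, -0.004]
force: [-0.1, 0.7, -0.3]
grip_width: 0.0937
t 50.58 p [ 0.4804 -0.1448  0.34  ] shift cm [-0.2   0.26 17.3 ] turn [-0.007 -0.003 -0.001] shift after turn [-0.14  0.14 17.3 ] w 0.0937 F [-0.1  0.7 -0.3]
```

View pics/c2c.png

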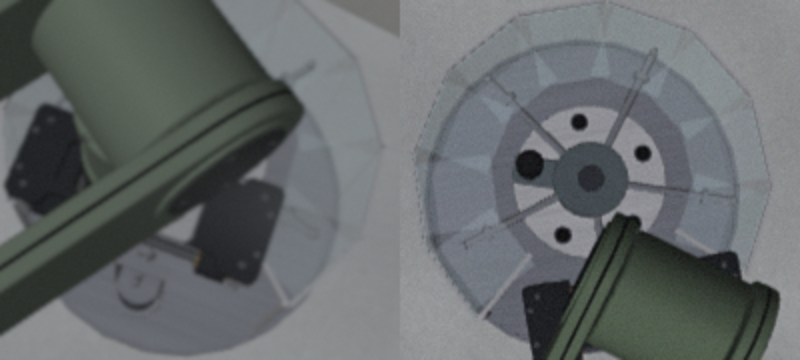

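The knob is now over the left hole (crop 530,163). The third and last infuser is in the opening (140,285), and every other arm is empty.

```bash
python3 -m creep '{"grip":[0,0,0,0,0,0,0,0],"xyz":[[-0.15,0.2,2.5],[0,0,2.5],[0,0,2.5],[0,0,2.5],[0,0,2.5],[0,0,2.5],[0,0,2.2],[0,0,0]],"dr":[[-0.007,-0.003,0],[0,0,0],[0,0,0],[0,0,0],[0,0,0],[0,0,0],[0,0,0],[0,0,0]]}'
python3 -m creep '{"grip":[0.3,0.4,0.45,0.5,0.6,1,1,1,1],"xyz":[[0,0,0],[0,0,0],[0,0,0],[0,0,0],[0,0,0],[0,0,0],[0,0,0],[0,0,0],[0,0,0]],"dr":[[0,0,0],[0,0,0],[0,0,0],[0,0,0],[0,0,0],[0,0,0],[0,0,0],[0,0,0],[0,0,0]]}'
python3 -c "
from h import *
need([.482,-.146,.167],1.737)"
```

```text
time: 51.68
eef_pos: [0.4814, -0.145, 0.1665]
eef_rot: [0.646, 0.763, -0.001, -0.002]
force: [-0.3, -0.8, -0.5]
grip_width: 0.0941
time: 52.8
eef_pos: [0.4825, -0.1465, 0.1692]
eef_rot: [0.646, 0.763, -0.0, 0.001]
force: [-0.8, -0.1, 3.3]
grip_width: 0.0516
t 52.8 p [ 0.4825 -0.1465  0.1692] shift cm [ 0.06 -0.04  0.22] turn [ 0.     0.001 -0.001] shift after turn [ 0.06 -0.04  0.22] w 0.0516 F [-0.8 -0.1  3.3]
```

```bash
python3 -m creep '{"grip":[1,1,1,1,1,1,1,1,1],"xyz":[[0,0,-0.5],[0,0,-1],[0,0,-1],[0,-1,0],[0,-1.5,0],[0,-1.5,0],[0,-1.5,0],[0,-1,-1],[0,0,-1]],"dr":[[0,0,0],[0,0,0],[0,0,0],[0,0,0],[0,0,0],[0,0,0],[0,0,0],[0,0,0],[0,0,0]]}'
python3 -c "
from h import *
s=board('c3.png');need([.405,.26,.212],1.737)"
```

```text
time: 53.92
eef_pos: [0.4178, -0.1573, 0.2148]
eef_rot: [0.647, 0.763, -0.0, 0.001]
force: [0.6, -0.7, -2.5]
grip_width: 0.0517
board [[0.349, 0.47], [0.568, 0.471], [0.561, 0.199], [0.342, 0.202]] [0.4548 0.3353 0.012 ]
t 53.98 p [ 0.4194 -0.1579  0.2167] shift cm [41.47  5.42  0.34] turn [ 0.004  0.004 -0.002] shift after turn [41.46  5.49  0.47] w 0.0519 F [ 0.5 -0.1 -1.5]
```

```bash
python3 -m creep '{"grip":[1,1,1,1,1,1,1,1,1,1],"xyz":[[1,0,0],[2,0,0],[3,0,0],[3,0,0],[3,0,0],[3,0,0],[3,0,0],[3,0,0],[3,0.5,0],[3,0.8,0]],"dr":[[0,0,0],[0,0,0],[0,0,0],[0,0,0],[0,0,0],[0,0,0],[0,0,0],[0,0,0],[0,0,0],[0,0,0]]}'
python3 -m creep '{"grip":[1,1,1,1,1,1,1,1],"xyz":[[3,1,0],[3,1,0],[3,1,0],[2.5,1,0],[2,0.2,0],[1,0,0],[0,0,0],[0,0,0]],"dr":[[0,0,0],[0,0,0],[0,0,0],[0,0,0],[0,0,0],[0,0,0],[0,0,0],[0,0,0]]}'
python3 -c "
from h import *
s=board();need([.405,.26,.145],1.737)
c=s['pixels'][180:420,20:340];cv2.imwrite('pics/c4.png',cv2.resize(c,None,fx=2,fy=2)[:,:,::-1])"
```

```text
time: 55.22
eef_pos: [0.3853, 0.1136, 0.2132]
eef_rot: [0.646, 0.763, -0.0, -0.0]
force: [0.7, -0.5, -2.6]
grip_width: 0.0513
time: 56.22
eef_pos: [0.4039, 0.2609, 0.2135]
eef_rot: [0.646, 0.763, -0.001, 0.0]
force: [-0.4, 0.6, -2.0]
grip_width: 0.0519
board [[0.35, 0.464], [0.567, 0.465], [0.56, 0.195], [0.343, 0.197]] [0.4547 0.3302 0.012 ]
t 56.27 p [0.4041 0.2608 0.2136] shift cm [-0.09  0.07  6.86] turn [ 0.     0.001 -0.002] shift after turn [-0.09  0.07  6.86] w 0.0522 F [-0.   0.8 -2.3]
```

View pics/c4.png

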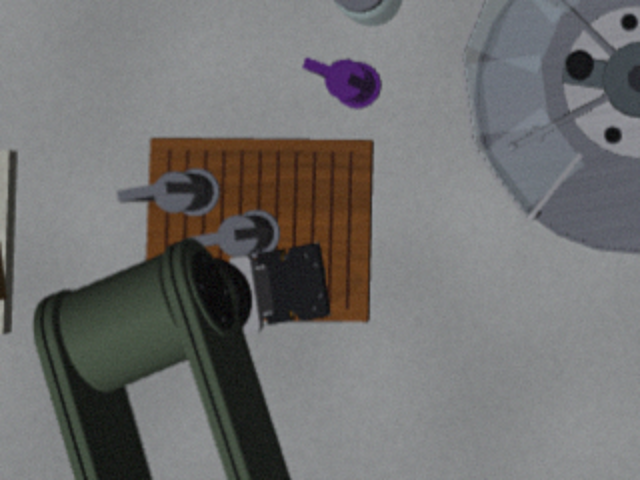

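The board's right edge has moved from crop x 369 to 372, so it may be getting knocked right now. I'll wait and look again before lowering.

```bash
python3 -m creep '{"grip":[1,1,1,1,1,1],"xyz":[[0,0,0],[0,0,0],[0,0,0],[0,0,0],[0,0,0],[0,0,0]],"dr":[[0,0,0],[0,0,0],[0,0,0],[0,0,0],[0,0,0],[0,0,0]]}'
python3 -c "
from h import *
s=board();need([.405,.26,.145],1.737)
c=s['pixels'][180:420,20:340];cv2.imwrite('pics/c5.png',cv2.resize(c,None,fx=2,fy=2)[:,:,::-1])"
```

```text
time: 57.02
eef_pos: [0.4043, 0.2614, 0.2136]
eef_rot: [0.646, 0.763, -0.0, 0.0]
force: [-0.5, -0.6, -2.7]
grip_width: 0.0519
board [[0.35, 0.464], [0.567, 0.465], [0.56, 0.195], [0.343, 0.197]] [0.4547 0.3302 0.012 ]
t 57.08 p [0.4043 0.2614 0.2136] shift cm [-0.14  0.05  6.86] turn [ 0.     0.001 -0.001] shift after turn [-0.15  0.05  6.86] w 0.0517 F [ 0.5  0.3 -2.9]
```

View pics/c5.png

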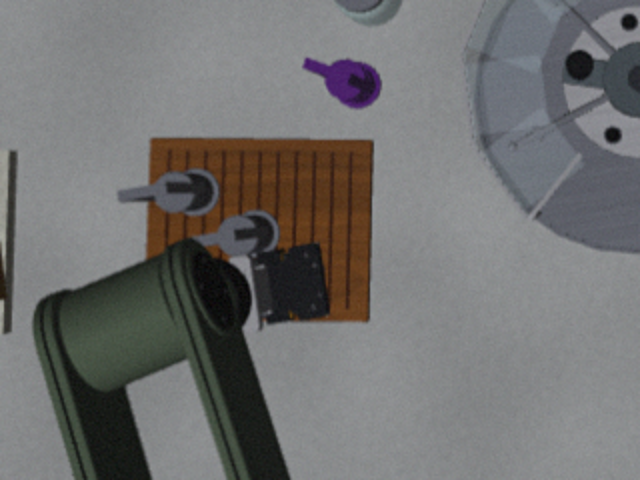

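The board is steady, shifted by about 5 mm with both infusers standing. The target is still well inside it, so I'll lower.

```bash
python3 -m creep '{"grip":[1,1,1,1,1,1],"xyz":[[-0.1,-0.2,1.5],[0,0,1.5],[0,0,1.5],[0,0,1.2],[0,0,0.5],[0,0,0]],"dr":[[0,0,0],[0,0,0],[0,0,0],[0,0,0],[0,0,0],[0,0,0]]}'
python3 -m creep '{"grip":[1,1,1,1,1],"xyz":[[0,0,0.3],[0,0,0.3],[0,0,0.2],[0,0,0],[0,0,0]],"dr":[[0,0,0],[0,0,0],[0,0,0],[0,0,0],[0,0,0]]}'
```

```text
time: 57.82
eef_pos: [0.4023, 0.2599, 0.1512]
eef_rot: [0.646, 0.763, -0.001, 0.0]
force: [0.4, -0.3, -2.7]
grip_width: 0.0518
time: 58.45
eef_pos: [0.4031, 0.2602, 0.1454]
eef_rot: [0.646, 0.763, 0.0, 0.001]
force: [-1.4, -0.2, 5.3]
grip_width: 0.052
```

Contact. Releasing, rising, and moving aside for the final checks.

```bash
python3 -m creep '{"grip":[0.35,0.3,0.25,0.2,0.2,0.2,0.2,0.2,0.2,0],"xyz":[[0,0,0],[0,0,0],[0,0,0],[0,0,0],[0,0,-1],[0,0,-3],[0,0,-4],[0,0,-5],[0,0,-5],[0,0,-1]],"dr":[[0,0,0],[0,0,0],[0,0,0],[0,0,0],[0,0,0],[0,0,0],[0,0,0],[0,0,0],[0,0,0],[0,0,0]]}'
python3 -m creep '{"grip":[0,0,0,0,0,0,0,0,0,0],"xyz":[[-3,0,0],[-5,0,0],[-6,0,0],[-6,0,0],[-6,0,0],[-6,0,0],[-6,0,0],[-6,0,0],[-5,0,0],[-3,0,0]],"dr":[[0,0,0],[0,0,0],[0,0,0],[0,0,0],[0,0,0],[0,0,0],[0,0,0],[0,0,0],[0,0,0],[0,0,0]]}'
python3 -m creep '{"grip":[0,0,0,0,0,0],"xyz":[[-5,0,0],[-5,0,0],[-3,0,0],[0,0,0],[0,0,0],[0,0,0]],"dr":[[0,0,0],[0,0,0],[0,0,0],[0,0,0],[0,0,0],[0,0,0]]}'
python3 - <<'E'
from h import *
s=board();st()
P=pts(s);q=pts(snap('scene'))
k=np.linalg.norm(P[...,:2]-[.6258,-.0592],axis=-1)<.009
print('knob z',np.percentile(P[k][:,2],[50,80]).round(4))
# infuser points above board
m=(P[...,2]>.03)&(P[...,2]<.2)&(P[...,0]>.33)&(P[...,0]<.6)&(P[...,1]>.17)&(P[...,1]<.5)
N,l,stt,c=cv2.connectedComponentsWithStats(m.astype(np.uint8))
for i in range(1,N):
    if stt[i,4]>15:
        Q=P[l==i];b=Q[(Q[:,2]>.065)&(Q[:,2]<.1)];t=Q[Q[:,2]>.165]
        print(stt[i],'body',b.mean(0).round(4) if len(b) else None,'bar',t.mean(0).round(4) if len(t) else None,Q[:,2].max())
cv2.imwrite('pics/f.png',np.vstack([s['pixels'][100:420,20:500]])[:,:,::-1])
E
```

```text
time: 59.7
eef_pos: [0.4043, 0.261, 0.3387]
eef_rot: [0.646, 0.763, 0.004, 0.002]
force: [0.8, -0.2, 0.1]
grip_width: 0.0818
time: 60.95
eef_pos: [0.4872, -0.2549, 0.3321]
eef_rot: [0.647, 0.762, -0.0, -0.001]
force: [0.9, 0.1, -0.0]
grip_width: 0.0939
time: 61.7
eef_pos: [0.5094, -0.3796, 0.3342]
eef_rot: [0.646, 0.763, -0.0, 0.0]
force: [-0.1, 0.5, 0.5]
grip_width: 0.0936
board [[0.347, 0.465], [0.564, 0.468], [0.56, 0.195], [0.342, 0.195]] [0.4531 0.3308 0.012 ]
t 61.75 p [ 0.5095 -0.3798  0.3345] R [[-0.166, 0.986, 0.001], [0.986, 0.166, -0.001], [-0.001, 0.0, -1.0]] F [ 0.7  0.1 -0.6] w 0.0938
knob z [0.2705 0.2722]
[ 78 266  48  21 606] body [0.4957 0.4013 0.0875] bar [0.4983 0.4033 0.1832] 0.19107417542620841
[112 288  44  21 554] body [0.4474 0.3282 0.088 ] bar [0.4478 0.33   0.1833] 0.19013884210094734
[146 307  40  22 530] body [0.4029 0.2578 0.0885] bar [0.4011 0.259  0.1835] 0.18996508891924146
```

View pics/f.png

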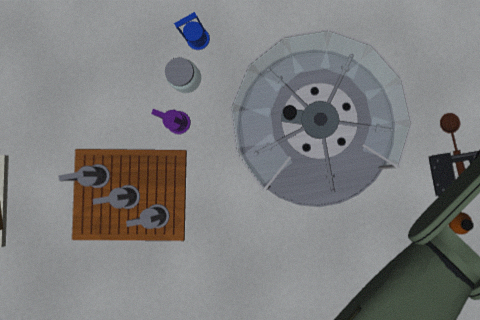

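The final picture shows three infusers upright on the board at (90,176), (125,196) and (155,216). All the arms are empty, and the knob sits at hole (290,112) with its top at 0.2705 m, which means the pin is home. The bystanders look untouched. Handing in.

```bash
python3 -c "
from station import *
print(finish_job())"
```

```text
the job is handed in; nothing more can be done
None
```

I turned the carousel three holes by its index pin and lifted the three infusers present (arms 4, 3 and 2; arms 0 and 1 were empty) off their hooks in the opening. They now stand on the draining board, and the job was handed in at about 62 s of robot time.

**Infusers:** the last depth check put them at about (0.50, 0.40), (0.45, 0.33) and (0.40, 0.26) m. Each top bar is over its body to within 3 mm, so they stand upright. By those readings each is at least 25 mm inside the position limits on the board.

**Carousel:** the knob top read 0.2705 m against a nominal 0.270 m, so the pin is home. No arm still carries an infuser.

**Bystanders:** the jar looked undisturbed in the last picture. The arm partly covered the bottle and spoon in that view. I did not measure any of the three; no move brought the gripper below 0.33 m near the bottle and spoon.

**Disagreement:** the board shifted about 5 mm during the third carry. I waited for it to settle, measured it again and then placed the last infuser. No other check failed or disagreed.

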